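# Take a swing-out bucket off the rotor and clamp it in the bench holder

## Robot

A 6-joint arm with a two-finger parallel gripper is mounted at the origin on the work surface. World frame = base frame: x ahead of the robot, y to its left, z up, the work surface at z = 0. Lengths are in m, angles in rad, forces in N, time in s.
With the tool pointing down it reaches from about 0.25 to 0.775 m from the base axis. Payload 4 kg.
Tool frame: the origin (TCP) lies midway between the tips of the shut fingers; the grasp point (between the pads) lies 19 mm behind it; z points along the fingers, x is the direction in which the jaws open and shut, and the axes are right-handed (so a half turn about z gives the same grasp; the last joint's range is limited). The gripper opens to 94 mm and grips with 3 to 60 N. Pads are 16 mm wide; open, the fingers measure 119 mm over their backs; the gripper's body (75 mm by 177 mm) begins 78 mm behind the grasp point.
Start: joints at [-1.292, 0.087, 1.371, -0, 1.684, -0.103], TCP at [0.205, -0.51, 0.206] pointing down, gripper open.
Joint ranges: [-3.1, 3.1], [-0.76, 2.03], [0.27, 2.55], [-1.08, 4.22], [0.17, 2.65], [-2.57, 2.57]. Speed limits (rad/s): [2.79, 2.79, 3.14, 3.14, 3.14, 3.14].

## Interface

Orientations are given as a unit quaternion [w, x, y, z].
In Python, from rig import robot, imaging, job, finder gives the robot as it stands.
- The arm moves only by the shell command python3 -m jog 'ROWS' [FORCE]. ROWS is JSON, a list of rows, each a list of 5 numbers: the closure, from 0 (fully open) to 1 (shut), then the shift along the tool's x, y, z scaled (see below), then the turn about the tool's z scaled (see below). A call has 1 to 20 rows; each row shifts and turns the commanded pose from where the row before left it, along the tool's axes as they then stand; what a row does not reach is not made up. The controller multiplies each number of a shift by 0.03 m and each number of a turn by 5 degrees. A row lasts 1/10 s, in which the tool goes at most 50 mm and 8.59 degrees, less where a joint would pass 70% of its speed; a pose out of reach is approached as far as the arm can. A call with a number of a shift or a turn outside -1 to 1 is refused whole. A call with a gripper value outside its range is refused whole. The fingers move at their own pace and stop on an object; FORCE is the grip in N (left out, the last holds). Time passes only in rows, so rows that do not move let the fingers close. It gives the time, the measured TCP pose, the force and the opening at its end, in the units of the state.
- robot.state(): the state, without advancing time (a new reading comes with each control period).
- imaging.camera(name): name is "scene" or "top" or "wrist"; returns a dict with "image" (420x560x3 uint8, blue, green, red), "intrinsics" (3x3 intrinsics, pixels), "view" (4x4, takes a point from world to camera coordinates); the wrist camera has in their place "tool_from_camera" (4x4, takes a point from camera to tool coordinates, whose origin is the TCP and whose axes are the tool frame's). Camera axes: x right, y down, z forward; pixel columns grow to the right and rows downward; lengths in m; the calibration is good to about 2 mm. A picture is of the moment at which its call begins: read the wrist's pose just before it. There is no depth.
- job.job_done(): hands the job in, once; it reports no verdict.
Trained networks look in a picture, given as the dict that the camera call returned (one of the last four; its "shot" number tells which), for a name from the list of things; names that differ only in an ending like _2 or _b are one class to them, and where a whole thing is asked for, a point or a joint stands for the part that bears it (a point fixed in the world has none). Each returns a list of dicts, best first, with "p" (0 to 1); they miss things now and then, are a little off and sometimes report something else, mostly with a low value. They report only what shows in the picture. A call takes as long as a camera call. They do not tell look-alikes from the thing itself.
- finder.look_for(picture, name): "location" ([x, y, z] in m, in world coordinates, good to about 4 mm: the middle of the surface that is visible of it).
- finder.outline_of(picture, name): "pixels" (420x560 bool, what is visible of it).
The state is a dict: "time": time; "qpos": joint angles; "dq": joint speeds; "effort": joint torques, N m; "tcp_pos": TCP position; "ee_rot": TCP orientation; "contact_force": force on the tool from outside, world axes, zero at the start; "torque": the same for the moment, N m; "finger_gap": finger opening in m.
Only numpy, scipy, OpenCV 4.12 (cv2) and the standard library are available. Lean on these libraries where they do the work, as an engineer would, in place of code of your own. Each camera call takes 0.05 s, during which the arm holds its last target. There are 200 camera calls.

## Task

Lift the orange-capped bucket straight up off the rotor's two pins, without letting it swing or catch on the rotor, and set it down gently, standing upright, between the jaws of the bench holder. Let go of it, then turn the holder's yellow knob clockwise until its slip clutch clicks over, so that the bucket is left firmly clamped. Leave the blue-capped bucket hanging and everything else where it is.

Things in the scene. Friction and masses are not known exactly. Their poses are not given: they have to be found in the camera images.
- orange_center (a point): centre (half-way up) of the orange-capped bucket to be moved, 61 mm above its underside; z up, y along its grip rib and along the pin axis, x across the rib. The rib (upright, orange, 14 mm thick in x, 42 mm long in y) runs from 29 to 61 mm above this point. Gripped across x, the rib's flat faces keep the bucket from swinging. Loose, 0.3 to 0.65 kg
- orange_bucket: the same bucket, origin at the centre of its underside, same axes. Aluminium box 48 (x) x 52 (y) x 80 mm high, orange cap 54 x 56 x 10 mm on it, then the rib 32 mm high. On each y face a steel ear (76 mm over both) with a slot 11 mm wide, open below, hangs on a rotor pin: slot roof 74 mm up, ear foot 57 mm up. A straight lift of 20 mm frees it; until then it can swing and catch
- blue_center (a point): centre of the other bucket, the same but with a blue cap; hangs at the other end of the rotor and stays there. Which end is which varies.
- stand: centrifuge rotor on a fixed stand; origin on the table under its axis, z up. Two dark steel bars along x, 250 mm long, inner faces at y = +-44 mm, tops 142 mm up, and a hub 62 mm long (nut to 152 mm). Steel pins 8 mm thick point inwards from the bars, axes along y, 130 mm up, at x = +85 and -85 mm: a bucket hangs at each place, underside 60 mm above the table, axes parallel to the stand's
- holder: white fixed bench holder, base 220 (x) x 130 (y) x 20 mm; origin at the centre of its underside, z up. Bucket nest at x = +45 mm between a fixed jaw (face at x = +73 mm) and a moving jaw (face at +17 mm when open), both 55 mm high over the table, and two black lips 12 mm high at y = +-31 mm. The bucket stands in it with its x along the holder's x, either way round
- nest (a point): centre of the nest on its floor, 20 mm above the table, axes as the holder's; the centre of the bucket's underside comes here; play 4 mm each way in x and 5 mm in y
- clampjaw: moving jaw of the holder, spring-backed (4 N per mm), 20 x 52 x 33 mm, origin at its centre; turning the knob clockwise drives it to the holder's +x, 12 mm per radian, pushing the bucket against the fixed jaw and then pressing on it with up to 9 N
- knob_grip (a point): on the yellow knob's axis at the height to grip. z is the turning axis, pointing out of the grey sloping plate, 35 degrees from vertical, leaning to the holder's -x; x lies along the knob's grip bar (38 mm long, 14 mm thick, 29 mm high on a disc 39 mm wide) and turns with it. This point is 21 mm above the disc, 8 mm below the bar's end. The black collar below turns with the screw
- spindle (a joint): angle of the knob's screw and its black collar (52 mm wide, white mark), rad, 0 as found (jaw open), growing clockwise. At about 0.67 rad the jaw has pushed a 48 mm bucket against the fixed jaw; at about 0.85 rad the screw stops and the knob slips on it. Friction 0.09 N m, so it stays as left
- clutch (a joint): angle by which the knob has slipped over its screw, rad, 0 as found, growing clockwise. It slips at 0.2 N m, once the jaw has tightened; it has clicked over when slipped by 0.2 rad (more does no harm). In all about 1.1 to 1.3 rad of knob turn from the start
- grease_jar: loose white jar with red lid, 48 mm wide, 45 mm high, origin at its underside; bystander beside the rotor
- spanner: loose spanner 140 mm long, lying flat beside the rotor, origin underneath it; bystander
- amber_bottle: loose amber bottle, 80 mm wide, 150 mm high, origin at its underside; bystander beyond the holder
- beaker: loose glass beaker, 70 mm wide, 85 mm high, origin at its underside; bystander between the rotor and the holder
Things that resemble listed ones, but are neither listed nor needed, are in the scene too. Leave any turquoise look-alike of the orange_bucket alone.

How it is judged:
By the outcome, as a careful person would: the job done as asked, in the order asked, and still so for the second after the job is handed in, with the robot touching nothing.
It also fails if it takes over 58 s, if anything falls off the work surface, if the arm or the gripper's body presses on something with over 40 N, if the wrist force passes 120 N, or if a joint passes its speed limit or range.

## Working session

There is one attempt and no reset: what is moved stays moved. The work goes in short steps, Python scripts to look and compute and a shell command to move; the robot and the scene stay as the last step left them, time stands still between calls to the robot, and variables do not carry over. Pictures are saved under pics/ and viewed, about 8 in all and at most 12, crops included, and the job is handed in when it is done.

```bash
mkdir -p pics; ls
python3 - <<'E'
from rig import robot, imaging, finder
import cv2, numpy as np
s=robot.state(); print(s['time'],s['tcp_pos'],s['ee_rot'],s['finger_gap'])
for c in ['scene','top']:
    p=imaging.camera(c); cv2.imwrite(f'pics/{c}0.png',p['image'])
    for n in ['orange_center','blue_center','stand','holder','nest','clampjaw','knob_grip','beaker','amber_bottle','grease_jar','spanner']:
        try: print(c,n,[(round(d['p'],2),np.round(d['location'],3).tolist()) for d in finder.look_for(p,n)][:3])
        except Exception as e: print(n,e)
E
```

```text
pics
0.0 [ 0.20477103 -0.50986184  0.20432147] [-6.97752729e-04  8.28426920e-01 -5.60096110e-01 -8.36221806e-04] 0.093883342384213
scene orange_center [(0.96, [0.456, 0.39, 0.087]), (0.88, [0.312, 0.308, 0.07]), (0.68, [0.498, 0.096, 0.149])]
scene blue_center [(0.69, [0.571, 0.25, 0.152])]
scene stand [(0.64, [0.542, 0.169, 0.137])]
scene holder [(0.75, [0.57, -0.204, 0.02])]
scene nest [(0.71, [0.57, -0.204, 0.022]), (0.5, [0.744, -0.117, 0.099])]
scene clampjaw [(0.61, [0.565, -0.2, 0.052]), (0.34, [0.488, -0.186, 0.07])]
scene knob_grip [(0.72, [0.544, 0.172, 0.131]), (0.7, [0.482, -0.183, 0.078])]
scene beaker [(0.91, [0.439, -0.031, 0.056])]
scene amber_bottle [(0.73, [0.744, -0.114, 0.099])]
scene grease_jar [(0.17, [0.436, -0.034, 0.061])]
scene spanner [(0.93, [0.64, 0.126, 0.009])]
top orange_center [(0.86, [0.322, 0.136, 0.089]), (0.74, [0.489, 0.11, 0.146]), (0.67, [0.454, 0.395, 0.091])]
top blue_center [(0.89, [0.56, 0.258, 0.15])]
top stand [(0.93, [0.528, 0.177, 0.145])]
top holder [(0.96, [0.555, -0.182, 0.021])]
top nest [(0.87, [0.552, -0.178, 0.02]), (0.35, [0.561, -0.188, 0.054]), (0.32, [0.486, -0.176, 0.077])]
top clampjaw [(0.64, [0.56, -0.188, 0.055])]
top knob_grip [(0.67, [0.484, -0.174, 0.076])]
top beaker [(0.85, [0.434, -0.041, 0.021])]
top amber_bottle [(0.93, [0.716, -0.083, 0.103]), (0.58, [0.642, 0.129, 0.006])]
top grease_jar [(0.84, [0.409, 0.225, 0.048])]
top spanner [(0.8, [0.642, 0.131, 0.005])]
```

View pics/scene0.png

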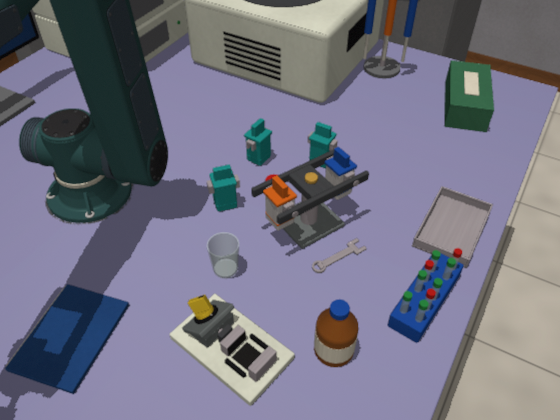

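View pics/top0.png

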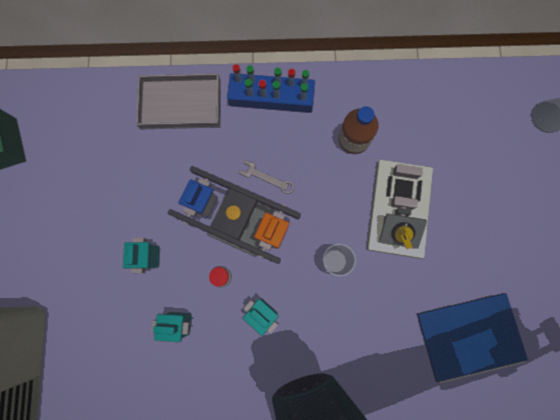

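Scene: the orange bucket is on the robot-side end of the rotor (top px 272,230) and the blue one is at (196,196). The holder is at (402,210) with its knob at (404,235). The turquoise look-alikes stand free. Next I'll measure with colour masks.

```bash
cat > h.py <<'E'
import numpy as np, cv2
from rig import robot, imaging, finder
from scipy.spatial.transform import Rotation as R
def tool():
    s=robot.state(); q=s['ee_rot']; T=np.eye(4); T[:3,:3]=R.from_quat([q[1],q[2],q[3],q[0]]).as_matrix(); T[:3,3]=s['tcp_pos']; return T
def shot(c):
    T=tool(); p=imaging.camera(c)
    V=np.linalg.inv(p['view']) if c!='wrist' else T@np.array(p['tool_from_camera'])
    return p,V
def ray(p,V,uv,z):
    uv=np.atleast_2d(np.asarray(uv,float)); K=np.array(p['intrinsics'])
    d=(np.linalg.inv(K)@np.c_[uv,np.ones(len(uv))].T).T@V[:3,:3].T; o=V[:3,3]
    return o+d*((z-o[2])/d[:,2])[:,None]
def pix(p,V,P):
    K=np.array(p['intrinsics']); c=(np.atleast_2d(P)-V[:3,3])@V[:3,:3]; u=c@K.T; return u[:,:2]/u[:,2:]
HS={'orange':((4,170,90),(14,255,255)),'blue':((105,150,60),(125,255,255)),'yellow':((18,150,80),(32,255,255)),'white':((15,8,130),(45,70,255))}
def mask(img,c,box=None):
    m=cv2.inRange(cv2.cvtColor(img,cv2.COLOR_BGR2HSV),*HS[c])
    if box is not None: k=np.zeros_like(m); x0,y0,x1,y1=box; k[y0:y1,x0:x1]=255; m&=k
    return m
def rect(m):
    n,l,st,ce=cv2.connectedComponentsWithStats(m); i=1+st[1:,4].argmax()
    mm=(l==i).astype(np.uint8); return st[i],ce[i],cv2.minAreaRect(cv2.findNonZero(mm))
E
python3 - <<'E'
from h import *
p,V=shot('top'); I=p['image']
print('cam',V[:3,3].round(3))
for c,b,z in [('orange',(240,200,300,260),.16),('blue',(170,170,220,220),.16),('yellow',(390,215,430,255),.085),('white',(360,150,445,265),.02)]:
    st,ce,r=rect(mask(I,c,b)); print(c,st,ce.round(1),[np.round(x,1) for x in r],ray(p,V,ce,z).round(4), ray(p,V,cv2.boxPoints(r),z)[:,:2].round(3).tolist())
w,W=shot('wrist'); print(np.round(w['tool_from_camera'],3),np.round(w['intrinsics'],1).tolist())
print(pix(p,V,[[.5,0,0],[.6,0,0],[.5,.1,0]]))
E
```

```text
cam [0.401 0.081 0.905]
orange [255 213  33  34 681] [271.3 229.7] [array([271.3, 229.7]), array([26., 27.]), np.float64(24.0)] [[0.4946 0.1101 0.16  ]] [[0.482, 0.144], [0.53, 0.122], [0.508, 0.076], [0.46, 0.098]]
blue [179 180  34  33 582] [195.4 195.9] [array([195.4, 195.7]), array([24.6, 26.8]), np.float64(26.6)] [[0.5662 0.2605 0.16  ]] [[0.554, 0.294], [0.603, 0.271], [0.579, 0.227], [0.531, 0.25]]
yellow [396 226  17  22 228] [404.9 235.8] [array([404. , 236.5]), array([21., 16.]), np.float64(90.0)] [[ 0.4839 -0.1741  0.085 ]] [[0.506, -0.157], [0.505, -0.191], [0.46, -0.187], [0.46, -0.153]]
white [372 160  32  64 656] [382.8 186. ] [array([387.3, 192.7]), array([24.2, 63.9]), np.float64(7.0)] [[ 0.6101 -0.1512  0.02  ]] [[0.522, -0.119], [0.676, -0.147], [0.667, -0.204], [0.514, -0.174]]
[[ 1.     0.    -0.     0.   ]
 [-0.     0.96   0.28  -0.082]
 [ 0.    -0.28   0.96  -0.18 ]
 [ 0.     0.     0.     1.   ]] [[326.5, 0.0, 280.6], [0.0, 326.5, 212.3], [0.0, 0.0, 1.0]]
[[320.28103331 234.65866192]
 [318.65252138 193.57881111]
 [278.24349389 235.66199262]]
```

```bash
python3 -m jog '[[0,-0.78,-0.83,-0.4,0],[0,-0.78,-0.83,-0.4,0],[0,-0.78,-0.83,-0.4,0],[0,-0.78,-0.83,-0.4,0],[0,-0.78,-0.83,-0.4,0],[0,-0.78,-0.83,-0.4,0],[0,-0.78,-0.83,-0.4,0],[0,-0.78,-0.83,-0.4,0],[0,-0.78,-0.83,0,0],[0,-0.78,-0.83,0,0],[0,-0.78,-0.83,0,0],[0,-0.78,-0.83,0,0],[0,-0.78,-0.83,0,0],[0,-0.78,-0.83,0,0],[0,-0.78,-0.83,0,0],[0,-0.78,-0.83,0,0],[0,-0.78,-0.83,0,0],[0,-0.78,-0.83,0,0],[0,-0.78,-0.83,0,0],[0,-0.78,-0.83,0,0]]'
python3 -m jog '[[0.45,0,0,0,-1],[0.45,0,0,0,-1],[0.45,0,0,0,-1],[0.45,0,0,0,-1],[0.45,0,0,0,-1],[0.45,0,0,0,-1],[0.45,0,0,0,-1],[0.45,0,0,0,-1],[0.45,0,0,0,-1],[0.45,0,0,0,-1],[0.45,0,0,0,-1],[0.45,0,0,0,-1],[0.45,0,0,0,-1],[0.45,0,0,0,-1],[0.45,0,0,0,-1],[0.45,0,0,0,-1],[0.45,0,0,0,-1],[0.45,0,0,0,-1],[0.45,0,0,0,-1],[0.45,0,0,0,-1]]'
python3 -m jog '[[0.45,0,0,0,-1],[0.45,0,0,0,-1],[0.45,0,0,0,-1],[0.45,0,0,0,-1],[0.45,0,0,0,-1],[0.45,0,0,0,-1],[0.45,0,0,0,-0.5],[0.45,0,0,0,0],[0.45,0,0,0,0]]'
python3 - <<'E'
from h import *
p,V=shot('wrist'); cv2.imwrite('pics/w1.png',p['image'])
T=tool(); print(T.round(4).tolist())
for n in ['orange_center','blue_center']: print([(round(d['p'],2),np.round(d['location'],4)) for d in finder.look_for(p,n)][:3])
st,ce,r=rect(mask(p['image'],'orange')); print(st,ce,r)
E
```

```text
time: 3.3
tcp_pos: [0.4931, 0.1109, 0.3016]
ee_rot: [-0.0, 0.828, -0.56, 0.0]
contact_force: [-0.3, 0.0, -0.8]
finger_gap: 0.094
time: 5.3
tcp_pos: [0.4927, 0.1094, 0.3015]
ee_rot: [0.0, 0.961, 0.276, 0.0]
contact_force: [0.5, -1.0, -0.3]
finger_gap: 0.0517
time: 6.2
tcp_pos: [0.4927, 0.1094, 0.3015]
ee_rot: [0.0, 0.847, 0.532, 0.0]
contact_force: [0.3, 0.0, -0.6]
finger_gap: 0.0517
[[0.4332, 0.9013, 0.0, 0.4927], [0.9013, -0.4332, -0.0, 0.1095], [-0.0, 0.0001, -1.0, 0.3015], [0.0, 0.0, 0.0, 1.0]]
[(0.85, array([0.3293, 0.1395, 0.0912])), (0.68, array([0.4528, 0.3921, 0.0884])), (0.59, array([0.4893, 0.1124, 0.1522]))]
[]
[204 381  49  31 408] [224.6004902  399.43382353] ((225.8654022216797, 398.826904296875), (47.88736343383789, 24.996152877807617), 15.255118370056152)
```

View pics/w1.png

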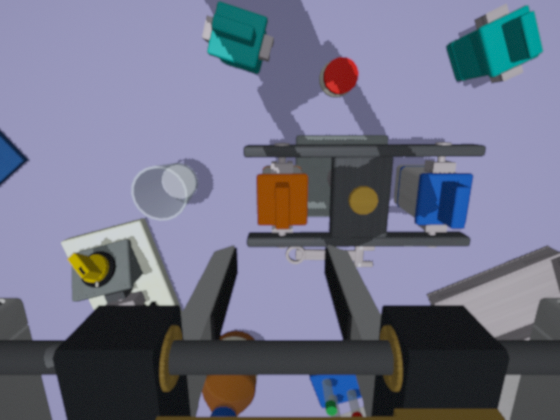

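The wrist picture shows the orange cap at about (282,200), level with the image axes, and the rotor bars are parallel to the tool axis. Next I'll fit the cap and rib silhouette.

```bash
cat >> h.py <<'E'
from scipy.optimize import minimize
def box(c,s,yaw,x,y):
    g=np.array(np.meshgrid([-.5,.5],[-.5,.5],[-.5,.5])).reshape(3,-1).T*s+c
    return np.c_[g[:,:2]@R.from_euler('z',yaw).as_matrix()[:2,:2].T+[x,y],g[:,2]]
def fitbucket(p,V,m,x0,z0=.06):
    S=4
    M=cv2.resize(m,None,fx=S,fy=S,interpolation=cv2.INTER_NEAREST)>0
    def cost(v):
        x,y,a=v; r=np.zeros(M.shape,np.uint8)
        for c,s in (((0,0,z0+.085),(.054,.056,.010)),((0,0,z0+.106),(.014,.042,.032))):
            u=((pix(p,V,box(np.array(c),np.array(s),a,x,y))+.5)*S).astype(np.int32); cv2.fillConvexPoly(r,cv2.convexHull(u),1)
        return 1-(M&(r>0)).sum()/max(1,(M|(r>0)).sum())
    r=minimize(cost,x0,method='Nelder-Mead',options=dict(initial_simplex=np.array(x0)+np.array([[0,0,0],[.012,0,0],[0,.012,0],[0,0,.08]]),xatol=1e-4,fatol=1e-4)); return r.x,r.fun
def to_tool(P):
    T=tool(); return (T[:3,:3].T@(np.asarray(P)-T[:3,3]))
E
python3 - <<'E'
from h import *
T=tool(); yaw=np.arctan2(T[1,0],T[0,0])
for c,b in (('wrist',(240,150,330,250)),('top',(240,200,300,260))):
    p,V=shot(c); m=mask(p['image'],'orange',b); x,f=fitbucket(p,V,m,[.493,.109,yaw]); print(c,x.round(4),np.degrees(x[2]),np.degrees(yaw),f, 'tool mm',to_tool([x[0],x[1],.154])*1e3)
    if c=='wrist':
        n=mask(p['image'],'blue',(400,160,480,250)); y,f=fitbucket(p,V,n,[.567,.26,yaw]); print(y,f,np.degrees(np.arctan2(*(y-x)[1::-1])),np.hypot(*(y-x)[:2]))
E
```

```text
wrist [0.4962 0.1104 1.1331] 64.91941097688115 64.34773327031942 0.7234220365075874 tool mm [  2.39061796   2.75370675 147.46467384]
[0.56879192 0.26322519 1.04163062] 0.1357418449666784 64.60045643195748 0.1691796413626285
top [0.4849 0.1153 1.1783] 67.51021718187434 64.34773327031942 0.7612702465491104 tool mm [  1.96554089  -9.64197902 147.47340461]
```

```bash
sed -i "s/'orange':((4,170,90),(14,255,255))/'orange':((2,150,60),(18,255,255))/" h.py
python3 - <<'E'
from h import *
T=tool(); yaw=np.arctan2(T[1,0],T[0,0])
for c,b in (('wrist',(240,150,330,250)),('top',(240,200,300,260))):
    p,V=shot(c); I=p['image']; m=mask(I,'orange',b)
    if c=='wrist': print(cv2.cvtColor(I,cv2.COLOR_BGR2HSV)[[180,200,215],[265,283,300]].tolist(), (m>0).sum(),rect(m))
    x,f=fitbucket(p,V,m,[.4945,.1095,yaw]); print(c,x.round(4),np.degrees(x[2]),f, 'tool mm',to_tool([x[0],x[1],.154])*1e3, pix(p,V,[x[0],x[1],.182]))
E
```

```text
[[15, 248, 146], [14, 241, 146], [15, 241, 145]] 2511 (array([ 258,  174,   50,   54, 2511], dtype=int32), array([282.28275587, 198.98088411]), ((282.5, 200.5), (53.0, 49.0), 90.0))
wrist [0.4967 0.1104 1.1486] 65.81096814016472 0.11579688772478158 tool mm [  2.58729939   3.14612101 147.46614889] [[282.78701638 209.57434167]]
top [0.4914 0.1128 1.1353] 65.04636126772739 0.7304806003512694 tool mm [  2.4947451   -2.64729137 147.48431117] [[269.39169194 229.95541246]]
```

```bash
python3 -m jog '[[0.45,0.09,0.1,0.3,0],[0.45,0,0,0.9,0],[0.45,0,0,0.9,0],[0.45,0,0,0.9,0],[0.45,0,0,0.8,0],[0.45,0,0,0.5,0],[0.45,0,0,0.3,0],[0.45,0,0,0.2,0],[0.45,0,0,0.07,0],[0.45,0,0,0,0],[0.6,0,0,0,0],[0.6,0,0,0,0],[0.7,0,0,0,0],[0.7,0,0,0,0],[0.75,0,0,0,0],[0.75,0,0,0,0]]' 10
python3 - <<'E'
from h import *
p,V=shot('wrist'); cv2.imwrite('pics/w2.png',p['image']); print(tool()[:3,3],robot.state()['contact_force'],robot.state()['finger_gap'])
E
```

```text
time: 8.15
tcp_pos: [0.4966, 0.1106, 0.1553]
ee_rot: [0.0, 0.846, 0.533, -0.0]
contact_force: [-0.3, 0.1, -1.3]
finger_gap: 0.0238
[0.49657781 0.11057593 0.15536068] [ 0.42426336 -0.8112106  -0.74258009] 0.023586265274651463
```

View pics/w2.png

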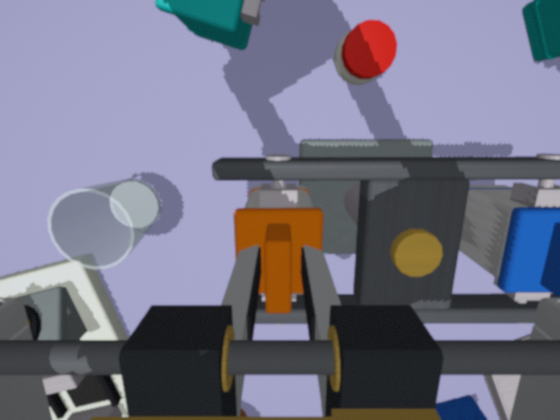

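The rib (px 265–292) sits centred between the fingers. I'll close and lift straight up.

```bash
python3 -m jog '[[0.8,0,0,0,0],[0.85,0,0,0,0],[0.9,0,0,0,0],[1,0,0,0,0],[1,0,0,0,0],[1,0,0,0,0],[1,0,0,0,0]]' 35
python3 -m jog '[[1,0,0,-0.05,0],[1,0,0,-0.1,0],[1,0,0,-0.15,0],[1,0,0,-0.15,0],[1,0,0,-0.15,0],[1,0,0,-0.15,0],[1,0,0,-0.15,0],[1,0,0,-0.2,0],[1,0,0,-0.3,0],[1,0,0,-0.4,0],[1,0,0,-0.5,0],[1,0,0,-0.5,0],[1,0,0,-0.5,0],[1,0,0,-0.4,0],[1,0,0,-0.3,0],[1,0,0,-0.2,0],[1,0,0,-0.1,0],[1,0,0,0,0],[1,0,0,0,0]]'
python3 - <<'E'
from h import *
p,V=shot('top'); cv2.imwrite('pics/t2.png',p['image'][120:300,150:480].repeat(2,0).repeat(2,1)); print(tool().round(4),robot.state()['contact_force'],robot.state()['finger_gap'])
q,W=shot('wrist')
for pp,n in ((p,'holder'),(p,'nest'),(p,'clampjaw'),(p,'knob_grip'),(q,'nest'),(q,'clampjaw'),(q,'beaker')): print(n,[(round(d['p'],2),np.round(d['location'],3).tolist()) for d in finder.look_for(pp,n)][:2])
E
```

```text
time: 8.9
tcp_pos: [0.4965, 0.1104, 0.1553]
ee_rot: [0.0, 0.846, 0.533, -0.0]
contact_force: [-0.7, -1.5, 0.0]
finger_gap: 0.0138
time: 10.8
tcp_pos: [0.4963, 0.1105, 0.2836]
ee_rot: [-0.0, 0.846, 0.533, -0.001]
contact_force: [-0.5, 0.5, -5.8]
finger_gap: 0.0138
[[ 4.324e-01  9.017e-01 -1.600e-03  4.963e-01]
 [ 9.017e-01 -4.325e-01 -3.000e-04  1.106e-01]
 [-9.000e-04 -1.300e-03 -1.000e+00  2.835e-01]
 [ 0.000e+00  0.000e+00  0.000e+00  1.000e+00]] [-0.63608653  0.38475098 -5.55415236] 0.01362580107009191
holder [(0.86, [0.553, -0.184, 0.017]), (0.47, [0.487, -0.171, 0.076])]
nest [(0.9, [0.55, -0.179, 0.019])]
clampjaw [(0.76, [0.562, -0.19, 0.056])]
knob_grip [(0.71, [0.483, -0.175, 0.076])]
nest [(0.6, [0.516, -0.168, 0.02])]
clampjaw [(0.62, [0.561, -0.179, 0.052])]
beaker [(0.63, [0.434, -0.044, 0.053])]
```

View pics/t2.png

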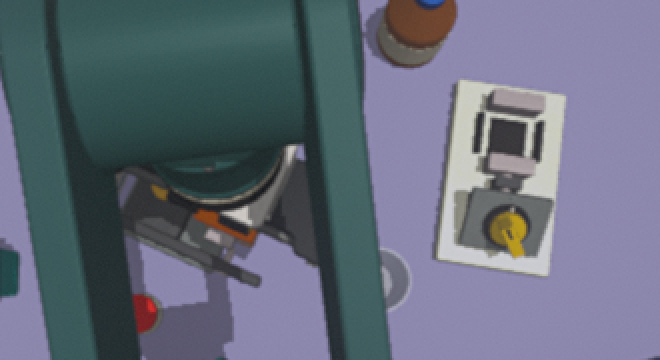

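The holder is fully visible in the crop with corners near (458,80), (566,94), (550,275) and (436,258). The bucket is off the rotor.

Run:
```python
from h import *
p,V=shot('top'); I=p['image']
hsv=cv2.cvtColor(I,cv2.COLOR_BGR2HSV); m=cv2.inRange(hsv,(10,3,120),(60,90,255)); k=np.zeros_like(m); k[150:265,360:445]=255; m&=k
pts=cv2.findNonZero(m); r=cv2.minAreaRect(cv2.convexHull(pts)); print(r)
c=ray(p,V,np.array([[379,160],[433,167],[425,257.5],[368,249]]),.02)[:,:2]
print('hand',c.round(4),c.mean(0)); 
for c in (c,ray(p,V,cv2.boxPoints(r),.02)[:,:2]):
    r2=cv2.minAreaRect((c*1e3).astype(np.float32)); print(r2)
    ctr=c.mean(0); e=[c[(i+1)%4]-c[i] for i in range(4)]; e=max(e,key=np.linalg.norm); e=e*np.sign(e[0]); a=np.arctan2(e[1],e[0]); print('yaw',np.degrees(a),'nest',ctr+.045*np.array([np.cos(a),np.sin(a)]))
```

```text
((400.4384765625, 208.49232482910156), (55.81562805175781, 92.15780639648438), 7.125016689300537)
hand [[ 0.6746 -0.1464]
 [ 0.6539 -0.2742]
 [ 0.4394 -0.2364]
 [ 0.462  -0.1069]] [ 0.55745702 -0.19098726]
((557.9234619140625, -190.57550048828125), (131.43557739257812, 218.05068969726562), 80.00878143310547)
yaw -9.991220455106438 nest [ 0.60177457 -0.19879463]
((556.861328125, -190.43292236328125), (132.7616729736328, 225.9484100341797), 79.43364715576172)
yaw -10.566345055362078 nest [ 0.60153729 -0.19738482]
```

```bash
python3 -m jog '[[1,-0.3,0.29,0,0],[1,-0.6,0.59,0,0],[1,-0.8,0.79,0,0],[1,-0.8,0.79,0,0],[1,-0.8,0.79,0,0],[1,-0.8,0.79,0,0],[1,-0.8,0.79,0,0],[1,-0.8,0.79,0,0],[1,-0.8,0.79,0,0],[1,-0.7,0.69,0,0],[1,-0.4,0.39,0,0],[1,-0.16,0.13,0,0]]'
python3 -m jog '[[1,0,0,0,0.4],[1,0,0,0,0.8],[1,0,0,0,1],[1,0,0,0,1],[1,0,0,0,1],[1,0,0,0,1],[1,0,0,0,1],[1,0,0,0,1],[1,0,0,0,1],[1,0,0,0,1],[1,0,0,0,1],[1,0,0,0,1],[1,0,0,0,1],[1,0,0,0,1],[1,0,0,0,1],[1,0,0,0,0.5],[1,0,0,0,0.2],[1,0,0,0,0],[1,0,0,0,0]]'
python3 - <<'E'
from h import *
p,V=shot('wrist'); cv2.imwrite('pics/w3.png',p['image']); T=tool(); print(T.round(4).tolist(),robot.state()['qpos'])
for n in ('holder','nest','clampjaw','knob_grip'): print(n,[(round(d['p'],2),np.round(d['location'],3).tolist()) for d in finder.look_for(p,n)][:2])
# predicted landmarks
a=np.radians(-10.2); c,s=np.cos(a),np.sin(a); o=np.array([.5573,-.1905])
L={'lipA':(.045,.031,.032),'lipB':(.045,-.031,.032),'fj':(.073,0,.055),'mj':(.017,0,.055),'cA':(.11,.065,.02),'cB':(.11,-.065,.02),'cC':(-.11,.065,.02),'cD':(-.11,-.065,.02)}
for k,v in L.items(): print(k,pix(p,V,[o[0]+c*v[0]-s*v[1],o[1]+s*v[0]+c*v[1],v[2]]).round(0))
E
```

```text
time: 12.5
tcp_pos: [0.602, -0.2004, 0.2833]
ee_rot: [-0.001, 0.847, 0.532, -0.001]
contact_force: [-0.1, 1.1, -5.5]
finger_gap: 0.014
time: 14.4
tcp_pos: [0.602, -0.1977, 0.2846]
ee_rot: [-0.0, 0.996, -0.088, 0.0]
contact_force: [0.0, -0.2, -4.9]
finger_gap: 0.0138
[[0.9846, -0.1748, 0.0001, 0.602], [-0.1748, -0.9846, 0.0, -0.1978], [0.0001, -0.0, -1.0, 0.2845], [0.0, 0.0, 0.0, 1.0]] [-4.06999853e-01  2.79307711e-01  9.92565011e-01  4.77185001e-05
  1.86964889e+00 -2.31258694e-01]
holder [(0.64, [0.537, -0.176, 0.021]), (0.24, [0.489, -0.176, 0.081])]
nest [(0.95, [0.538, -0.172, 0.022]), (0.35, [0.566, -0.184, 0.055])]
clampjaw [(0.92, [0.566, -0.184, 0.054])]
knob_grip [(0.79, [0.491, -0.176, 0.078]), (0.21, [0.537, -0.172, 0.022])]
lipA [[280. 158.]]
lipB [[280. 204.]]
fj [[302. 185.]]
mj [[258. 185.]]
cA [[329. 132.]]
cB [[325. 225.]]
cC [[163. 131.]]
cD [[172. 224.]]
```

View pics/w3.png

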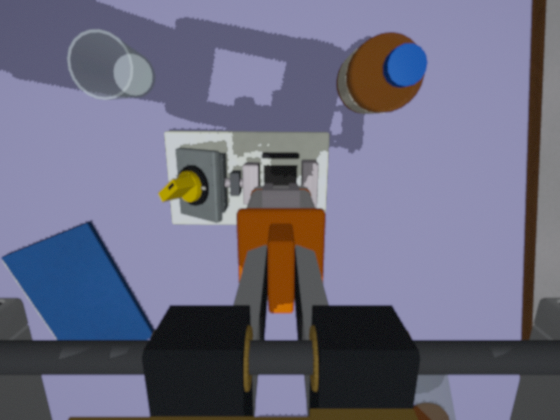

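Predicted base corners match the picture within about 1 px (329,132 / 165,131 / 173,224). Next I'll check the bucket's position in the hand.

Run:
```python
from h import *
p,V=shot('wrist'); T=tool(); I=p['image']; m=mask(I,'orange',(225,190,345,330))
print('top row',[int(np.nonzero(m[:,c])[0].min()) for c in (250,260,300,312)],'cols at 225',np.nonzero(m[225])[0][[0,-1]])
for dy in (-.004,0,.004): print(dy,(pix(p,V,[T[:3,:3]@[x,-.028+dy,.0053]+T[:3,3] for x in (-.027,.027)])).round(1).tolist())
```

```text
top row [209, 209, 209, 209] cols at 225 [238 323]
-0.004 [[233.5, 205.9], [325.5, 206.0]]
0 [[233.8, 212.5], [325.2, 212.5]]
0.004 [[234.0, 219.0], [325.0, 219.0]]
```

```bash
python3 -m jog '[[1,0.02,0.05,0.3,0],[1,0,0,0.6,0],[1,0,0,0.8,0],[1,0,0,0.8,0],[1,0,0,0.8,0],[1,0,0,0.5,0],[1,0,0,0.25,0],[1,0,0,0.1,0],[1,0,0,0,0],[1,0,0,0,0]]'
python3 - <<'E'
from h import *
p,V=shot('wrist'); cv2.imwrite('pics/w4.png',p['image']); print(tool()[:3,3])
E
```

```text
time: 15.7
tcp_pos: [0.6031, -0.2001, 0.1616]
ee_rot: [0.0, 0.996, -0.088, 0.001]
contact_force: [-1.1, 0.5, -5.8]
finger_gap: 0.0134
[ 0.60310228 -0.20014494  0.16159713]
```

View pics/w4.png

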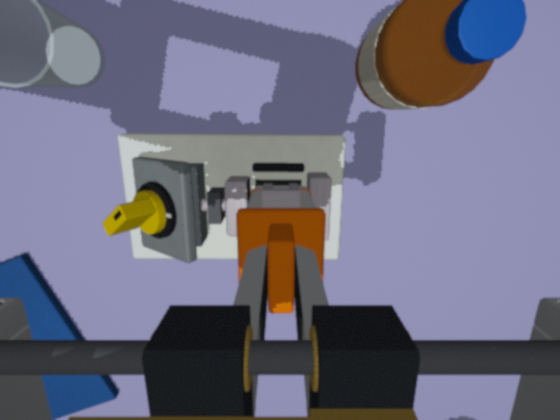

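Run:
```python
from h import *
p,V=shot('wrist'); I=p['image']
a=np.radians(-10.2); c,s=np.cos(a),np.sin(a); o=np.array([.5573,-.1905])
for k,v in {'fj':(.073,.026,.055),'mj':(.017,.026,.055),'lipA out':(.045,.036,.032),'cA':(.11,.065,.02),'cB':(.11,-.065,.02),'cC':(-.11,.065,.02),'cD':(-.11,-.065,.02)}.items(): print(k,pix(p,V,[o[0]+c*v[0]-s*v[1],o[1]+s*v[0]+c*v[1],v[2]]).round(1))
cv2.imwrite('pics/w4c.png',cv2.resize(I[120:270,100:350],None,fx=3,fy=3,interpolation=cv2.INTER_CUBIC))
g=cv2.cvtColor(I,cv2.COLOR_BGR2GRAY); print(g[178:184,240:318].mean(0).astype(int).tolist())
```

```text
fj [[309.1 181.2]]
mj [[246.1 181.1]]
lipA out [[277.8 166.2]]
cA [[345.6 134.2]]
cB [[338.7 259. ]]
cC [[115.8 133.9]]
cD [[132.8 258.9]]
[87, 87, 87, 87, 86, 81, 70, 51, 41, 68, 107, 131, 139, 140, 130, 102, 70, 59, 57, 57, 56, 58, 59, 65, 69, 70, 71, 71, 72, 71, 70, 71, 67, 64, 63, 63, 63, 63, 63, 63, 62, 63, 63, 62, 63, 63, 63, 64, 65, 69, 71, 71, 71, 72, 72, 71, 71, 69, 66, 68, 86, 112, 132, 140, 140, 133, 114, 87, 71, 75, 89, 98, 102, 103, 103, 103, 103, 103]
```

View pics/w4c.png

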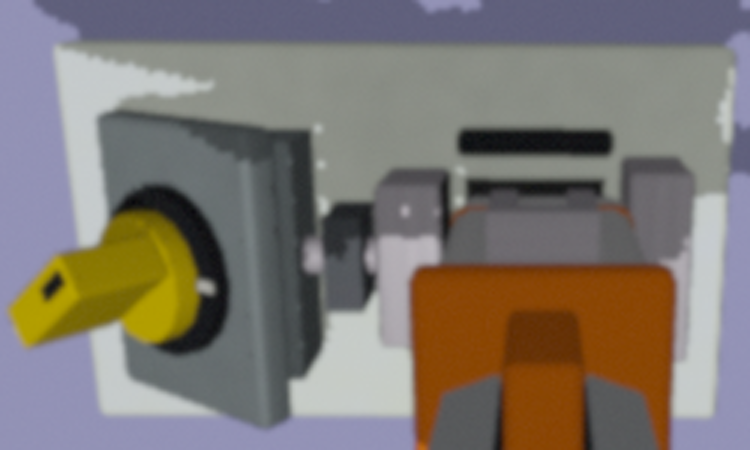

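Jaw inner edges are at px 249 and 307 (predicted 246 and 309), so the bucket is about 1 mm towards +x, well within the play. Descending.

```bash
python3 -m jog '[[1,-0.035,0,0.1,0],[1,0,0,0.25,0],[1,0,0,0.3,0],[1,0,0,0.3,0],[1,0,0,0.2,0],[1,0,0,0.15,0],[1,0,0,0.1,0],[1,0,0,0.04,0],[1,0,0,0,0]]'
python3 -m jog '[[1,0,0,0.03,0],[1,0,0,0.03,0],[1,0,0,0,0]]'
```

```text
time: 16.7
tcp_pos: [0.6014, -0.1996, 0.1167]
ee_rot: [0.0, 0.996, -0.088, 0.0]
contact_force: [-0.4, -0.4, -4.7]
finger_gap: 0.0134
time: 17.0
tcp_pos: [0.6016, -0.1998, 0.1156]
ee_rot: [0.0, 0.996, -0.088, 0.001]
contact_force: [-0.9, -0.4, -4.4]
finger_gap: 0.0139
```

```bash
python3 -m jog '[[1,0,0,0.03,0],[1,0,0,0,0]]';python3 -m jog '[[1,0,0,0.03,0],[1,0,0,0,0]]'
```

```text
time: 17.2
tcp_pos: [0.6016, -0.1998, 0.1155]
ee_rot: [0.0, 0.996, -0.088, 0.001]
contact_force: [-2.0, 1.0, 1.3]
finger_gap: 0.0137
time: 17.4
tcp_pos: [0.6017, -0.1998, 0.1155]
ee_rot: [0.0, 0.996, -0.088, 0.001]
contact_force: [-3.5, -0.0, 5.5]
finger_gap: 0.0137
```

Contact came at underside height about 20.2 mm, so it is on the nest floor. Releasing and rising.

```bash
python3 -m jog '[[0.85,0,0,0,0],[0.8,0,0,0,0],[0.7,0,0,0,0],[0.6,0,0,0,0],[0.55,0,0,0,0],[0.55,0,0,-0.2,0],[0.55,0,0,-0.6,0],[0.55,0,0,-0.9,0],[0.55,0,0,-0.9,0],[0.55,-0.5,0,-0.8,0],[0.55,-0.8,0,-0.5,0],[0.55,-0.8,0,0,0],[0.55,-0.7,0,0,0],[0.55,-0.4,0,0,0],[0.55,0,0,0,0],[0.55,0,0,0,0]]' 30
python3 - <<'E'
from h import *
p,V=shot('wrist'); I=p['image']; print(tool()[:3,3]); m=mask(I,'yellow'); st,ce,r=rect(m); print(st,ce,r)
x,y,w,h=st[:4]; cv2.imwrite('pics/w5.png',cv2.resize(I[max(0,y-60):y+h+70,max(0,x-60):x+w+160],None,fx=3,fy=3,interpolation=cv2.INTER_CUBIC)); print(x-60,y-60)
print([(round(d['p'],2),np.round(d['location'],3).tolist()) for d in finder.look_for(p,'knob_grip')][:2])
E
```

```text
time: 19.0
tcp_pos: [0.5073, -0.1829, 0.2302]
ee_rot: [0.0, 0.996, -0.088, 0.0]
contact_force: [-0.2, -0.9, 0.3]
finger_gap: 0.0424
[ 0.50738811 -0.18283326  0.22993514]
[ 232  177   48   37 1126] [259.05062167 196.10923623] ((258.2313232421875, 199.3759765625), (35.38184356689453, 47.06985855102539), 42.137596130371094)
172 117
[(0.76, [0.487, -0.173, 0.08])]
```

View pics/w5.png

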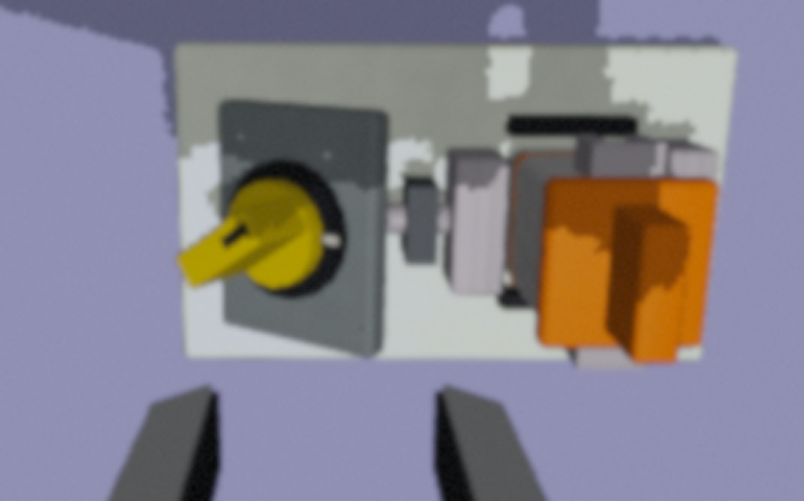

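The bucket stands in the nest with the orange cap at crop (630,265), open jaw to its left. The knob's bar points left, slightly downwards in the picture. Next I'll fit the knob model over several views.

```bash
cat > kfit.py <<'E'
from h import *
from itertools import product
a=np.radians(-10.2); X=np.array([np.cos(a),np.sin(a),0]); Y=np.array([-np.sin(a),np.cos(a),0]); Z=np.array([0,0,1.]); O=np.array([.5573,-.1905,0])
t=np.radians(35); k=-np.sin(t)*X+np.cos(t)*Z; x0=np.cos(t)*X+np.sin(t)*Z
def parts(v,dt=.008):
    hx,hy,z,ph=v; G=O+X*hx+Y*hy+Z*z; bx=np.cos(ph)*x0+np.sin(ph)*Y; by=np.cross(k,bx)
    bar=[G+bx*.038*i+by*.014*j+k*h for i,j,h in product((-.5,.5),(-.5,.5),(-.021,.008))]
    th=np.linspace(0,2*np.pi,40); disc=[G+.0195*(np.cos(q)*x0+np.sin(q)*Y)+k*h for q in th for h in (-.021,-.021-dt)]
    return bar,disc
def cost(v,views):
    S=4; tot=0
    for p,V,M in views:
        r=np.zeros(M.shape,np.uint8)
        for P in parts(v): cv2.fillConvexPoly(r,cv2.convexHull(((pix(p,V,np.array(P))+.5)*S).astype(np.int32)),1)
        tot+=1-(M&(r>0)).sum()/(M|(r>0)).sum()
    return tot/len(views)
def prep(I,bx):
    m=cv2.inRange(cv2.cvtColor(I,cv2.COLOR_BGR2HSV),(20,140,40),(34,255,255)); q=np.zeros_like(m); x0_,y0_,x1,y1=bx; q[y0_:y1,x0_:x1]=m[y0_:y1,x0_:x1]
    q=cv2.morphologyEx(q,cv2.MORPH_CLOSE,np.ones((5,5))); return cv2.resize(q,None,fx=4,fy=4,interpolation=cv2.INTER_NEAREST)>0
def fit(views,phs):
    best=None
    for ph in phs:
        i0=np.array([-.075,0,.08,ph]); r=minimize(cost,i0,(views,),method='Nelder-Mead',options=dict(initial_simplex=i0+np.array([[0,0,0,0],[.01,0,0,0],[0,.01,0,0],[0,0,.01,0],[0,0,0,.3]]),xatol=1e-4,fatol=1e-4))
        print(np.round(r.x,4),np.degrees(r.x[3]).round(1),round(r.fun,3))
        if best is None or r.fun<best.fun: best=r
    return best.x
E
python3 - <<'E'
from kfit import *
T5=tool(); w,V5=shot('wrist'); s,Vs=shot('scene')
T4=T5.copy(); T4[:3,3]=[.6031,-.20014,.1616]; V4=T4@np.array(w['tool_from_camera'])
A=(w,V5,prep(w['image'],(200,150,300,250))); B=(w,V4,prep(cv2.imread('pics/w4.png'),(90,170,180,250))); C=(s,Vs,prep(cv2.imread('pics/scene0.png'),(180,280,230,330)))
print([v[2].sum()//16 for v in (A,B,C)])
v=fit([A,B,C],(-1.2,-.5,0,.5,1.2)); print([round(cost(v,[q]),3) for q in (A,B,C)])
G=O+X*v[0]+Y*v[1]+Z*v[2]; print('G',G,'in tool',to_tool(G)*1e3)
ph=v[3]
for d in (0,.3,.6,.9,1.2,1.5):
    bx=np.cos(ph-d)*x0+np.sin(ph-d)*Y; print(d,'bar horiz yaw rel holder',np.degrees(np.arctan2(bx@Y,bx@X)).round(1),'nrm tilt',np.degrees(np.arcsin(np.cross(k,bx)[2])).round(1))
E
```

```text
[np.int64(1223), np.int64(1881), np.int64(409)]
[-8.250e-02 -1.000e-04  8.390e-02 -1.128e+00] -64.6 0.261
[-8.290e-02 -1.000e-04  8.360e-02  4.686e-01] 26.8 0.09
[-0.083   0.      0.0832  0.5025] 28.8 0.091
[-0.083 -0.     0.083  0.486] 27.8 0.089
[-8.300e-02 -1.000e-04  8.300e-02  4.863e-01] 27.9 0.089
[np.float64(0.085), np.float64(0.069), np.float64(0.114)]
G [ 0.4756471  -0.17586145  0.08297145] in tool [-32.37558805  -1.2288877  146.65700051]
0 bar horiz yaw rel holder 32.8 nrm tilt -15.5
0.3 bar horiz yaw rel holder 13.0 nrm tilt -6.1
0.6 bar horiz yaw rel holder -7.9 nrm tilt 3.7
0.9 bar horiz yaw rel holder -28.2 nrm tilt 13.3
1.2 bar horiz yaw rel holder -46.6 nrm tilt 22.1
1.5 bar horiz yaw rel holder -63.0 nrm tilt 29.1
```

The fit is good: the bar's axis sits on the holder's centreline, 28° anticlockwise of the lean plane. Moving over the knob and aligning with the bar.

```bash
python3 -m jog '[[0.55,-0.54,-0.02,0,-1],[0.55,0,0,0,-1],[0.55,0,0,0,-1],[0.55,0,0,0,-1],[0.55,0,0,0,-1],[0.55,0,0,0,-1],[0.55,0,0,0,-1],[0.55,0,0,0,-1],[0.55,0,0,0,-1],[0.55,0,0,0,-1],[0.55,0,0,0,-1],[0.55,0,0,0,-1],[0.55,0,0,0,-1],[0.55,0,0,0,-1],[0.55,0,0,0,-1],[0.55,0,0,0,-1],[0.55,0,0,0,-1],[0.55,0,0,0,-1],[0.55,0,0,0,-1],[0.55,0,0,0,-1]]'
python3 -m jog '[[0.55,-0.54,0,0,-1],[0.55,0,0,0,-1],[0.55,0,0,0,-1],[0.55,0,0,0,-1],[0.55,0,0,0,-0.6],[0.55,0,0,0,0],[0.55,0,0,0,0]]'
python3 - <<'E'
from h import *
T=tool(); print(np.degrees(np.arctan2(T[1,0],T[0,0])),robot.state()['qpos'][5], to_tool([.4756,-.1759,.073])*1e3)
E
```

```text
time: 21.2
tcp_pos: [0.4914, -0.1793, 0.2297]
ee_rot: [-0.0, 0.707, 0.708, -0.0]
contact_force: [-0.5, 0.7, 0.9]
finger_gap: 0.0424
time: 21.9
tcp_pos: [0.4912, -0.1955, 0.2298]
ee_rot: [-0.0, 0.553, 0.833, -0.0]
contact_force: [-0.7, -0.1, 0.0]
finger_gap: 0.0419
112.81728624958313 -2.45511639576206 [ 24.08431294  -6.70774375 156.81226681]
```

```bash
python3 -m jog '[[0.55,0.8,-0.22,0,0],[0.55,0,0,0.5,0],[0.55,0,0,0.9,0],[0.55,0,0,0.9,0],[0.55,0,0,0.7,0],[0.55,0,0,0.3,0],[0.55,0,0,0,0],[0.55,0,0,0,0]]'
python3 - <<'E'
from kfit import *
w,V=shot('wrist'); cv2.imwrite('pics/w6.png',w['image']); T=tool()
v=[-.083,0,.083,.486]; r=w['image'].copy()
for P in parts(v): cv2.polylines(r,[cv2.convexHull(pix(w,V,np.array(P)).astype(np.int32))],True,(255,0,255),1)
cv2.imwrite('pics/w6.png',r); print(to_tool([.4756,-.1759,.073])*1e3)
E
```

```text
time: 22.7
tcp_pos: [0.476, -0.1763, 0.1317]
ee_rot: [0.001, 0.553, 0.833, -0.0]
contact_force: [0.3, 0.0, -0.3]
finger_gap: 0.0423
[ 0.92742568 -0.5746478  59.34083115]
```

View pics/w6.png

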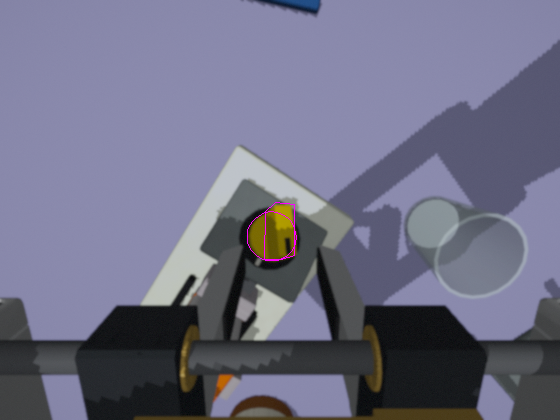

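The model outline matches the knob at px (280,235), and the bar lies between the fingers. Descending and gripping.

```bash
python3 -m jog '[[0.55,0.03,-0.02,0.6,0],[0.55,0,0,0.7,0],[0.55,0,0,0.4,0],[0.55,0,0,0.2,0],[0.55,0,0,0.05,0],[0.65,0,0,0,0],[0.72,0,0,0,0],[0.76,0,0,0,0],[0.8,0,0,0,0],[1,0,0,0,0],[1,0,0,0,0],[1,0,0,0,0]]' 25
python3 -m jog '[[1,0,0,0,0.5],[1,0,0,0,0.5],[1,0,0,0,0.5],[1,0,0,0,0.5],[1,0,0,0,0]]' 35
python3 -c "
from h import *
T=tool(); s=robot.state(); print(np.degrees(np.arctan2(T[1,0],T[0,0])),s['contact_force'],s['torque'],s['finger_gap'])"
```

```text
time: 23.95
tcp_pos: [0.4754, -0.1762, 0.0735]
ee_rot: [0.001, 0.553, 0.833, -0.0]
contact_force: [1.4, -2.2, 2.3]
finger_gap: 0.0188
time: 24.45
tcp_pos: [0.4751, -0.1762, 0.0741]
ee_rot: [0.001, 0.624, 0.782, -0.0]
contact_force: [-0.8, -2.5, 5.7]
finger_gap: 0.0162
102.81811804534836 [-0.76470195 -2.51413263  5.69476108] [-0.66238368 -0.12623083 -0.12072986] 0.016239021885061232
```

Forces are low and torque reads about −0.12 N m. Continuing clockwise.

```bash
cat > st.py <<'E'
from h import *
T=tool(); s=robot.state(); print('yaw',np.degrees(np.arctan2(T[1,0],T[0,0])).round(1),np.round(s['contact_force'],1),np.round(s['torque'],2),s['finger_gap'])
E
python3 -m jog '[[1,0,0,0,0.6],[1,0,0,0,0.6],[1,0,0,0,0.6],[1,0,0,0,0.6],[1,0,0,0,0.6],[1,0,0,0,0.6],[1,0,0,0,0.6],[1,0,0,0,0.6],[1,0,0,0,0]]' 40; python3 st.py
python3 -m jog '[[1,0,0,0,0.6],[1,0,0,0,0.6],[1,0,0,0,0.6],[1,0,0,0,0.6],[1,0,0,0,0]]' 40; python3 st.py
```

```text
time: 25.35
tcp_pos: [0.475, -0.1755, 0.0737]
ee_rot: [0.001, 0.772, 0.635, 0.0]
contact_force: [-1.4, -2.0, 4.8]
finger_gap: 0.0137
yaw 78.9 [-1.4 -2.   4.8] [-0.16 -0.28  0.1 ] 0.013706431616531846
time: 25.85
tcp_pos: [0.4754, -0.1745, 0.0734]
ee_rot: [-0.0, 0.834, 0.552, 0.001]
contact_force: [-0.1, 0.6, 4.8]
finger_gap: 0.0145
yaw 67.0 [-0.1  0.6  4.8] [ 0.79 -0.63  0.59] 0.014516326596841515
```

```bash
python3 -m jog '[[1,0,0,0,0.6],[1,0,0,0,0.6],[1,0,0,0,0.6],[1,0,0,0,0.6],[1,0,0,0,0]]' 40; python3 st.py
python3 -m jog '[[1,0,0,0,0.6],[1,0,0,0,0.6],[1,0,0,0,0.6],[1,0,0,0,0.6],[1,0,0,0,0]]' 45; python3 st.py
```

```text
time: 26.35
tcp_pos: [0.4752, -0.1743, 0.0736]
ee_rot: [-0.001, 0.887, 0.462, 0.001]
contact_force: [0.3, -0.6, 6.0]
finger_gap: 0.0156
yaw 55.0 [ 0.3 -0.6  6. ] [ 0.82 -0.49  0.66] 0.015578912439732527
time: 26.85
tcp_pos: [0.4746, -0.1737, 0.0743]
ee_rot: [-0.001, 0.93, 0.367, 0.001]
contact_force: [-3.0, 2.4, 12.0]
finger_gap: 0.0169
yaw 43.0 [-3.   2.4 12. ] [1.14 0.04 0.66] 0.016856931894579038
```

```bash
python3 -m jog '[[1,0,0,0,0.6],[1,0,0,0,0.6],[1,0,0,0,0.6],[1,0,0,0,0.6],[1,0,0,0,0]]' 45; python3 st.py
python3 -m jog '[[1,0,0,0,0.6],[1,0,0,0,0.6],[1,0,0,0,0.4],[1,0,0,0,0]]' 45; python3 st.py
python3 - <<'E'
from kfit import *
w,V=shot('wrist'); I=w['image']; cv2.imwrite('pics/w7.png',I[150:330,150:400].repeat(3,0).repeat(3,1))
E
```

```text
time: 27.35
tcp_pos: [0.4745, -0.1729, 0.0749]
ee_rot: [-0.002, 0.964, 0.267, 0.001]
contact_force: [-5.7, 5.9, 15.1]
finger_gap: 0.0183
yaw 31.0 [-5.7  5.9 15.1] [1.49 0.31 0.61] 0.018273715657394995
time: 27.75
tcp_pos: [0.4748, -0.1724, 0.0752]
ee_rot: [-0.003, 0.98, 0.2, 0.001]
contact_force: [-4.7, 7.6, 14.9]
finger_gap: 0.0185
yaw 23.0 [-4.7  7.6 14.9] [1.73 0.24 0.55] 0.018544598963982726
```

View pics/w7.png

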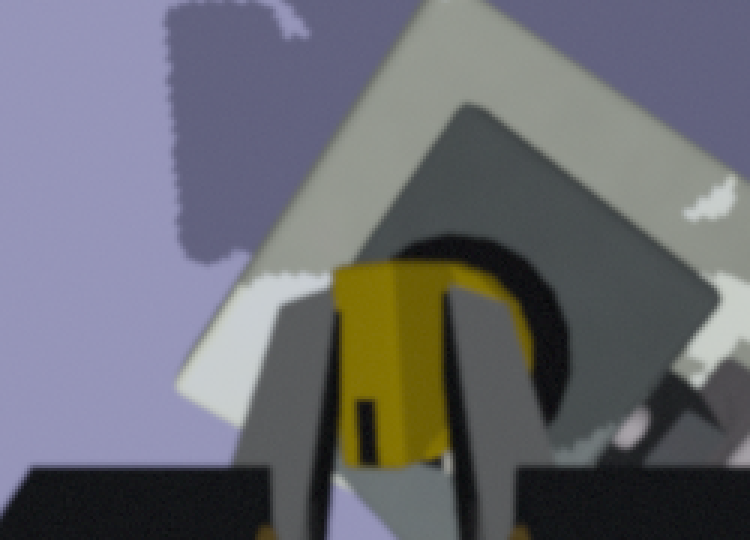

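The bar is still held squarely between the pads and follows. A little more turn for margin, then I'll release, back off and check.

```bash
python3 -m jog '[[1,0,0,0,0.6],[1,0,0,0,0.6],[1,0,0,0,0.6],[1,0,0,0,0.4],[1,0,0,0,0]]' 45; python3 st.py
python3 -m jog '[[0.7,0,0,0,0],[0.6,0,0,0,0],[0.55,0,0,0,0],[0.55,0,0,0,0],[0.55,0,0,-0.3,0],[0.55,0,0,-0.8,0],[0.55,0,0,-1,0],[0.55,0,0,-1,0],[0.55,0,0,-1,0],[0.55,0,0,-1,0],[0.55,0,0,0,0],[0.55,0,0,0,0]]' 20
python3 - <<'E'
from kfit import *
w,V=shot('wrist'); I=w['image']; print(tool()[:3,3])
m=prep(I,(0,0,560,300)); ys,xs=np.nonzero(m); print(xs.min()/4,xs.max()/4,ys.min()/4,ys.max()/4)
c=pix(w,V,O+X*-.083+Z*.083)[0]; x,y=c.astype(int); n=prep(I,(max(0,x-60),max(0,y-60),x+60,y+60))
best=None
from scipy.optimize import minimize_scalar
g=np.radians(np.arange(-90,90,2)); f=[cost([-.083,0,.083,q],[(w,V,n)]) for q in g]; i=int(np.argmin(f)); print('phi',np.degrees(g[i]),f[i],'turned rad',.486-g[i])
cv2.imwrite('pics/w8.png',I[60:330].repeat(1,0))
b,Vb=shot('wrist')
print([(round(d['p'],2),np.round(d['location'],4).tolist()) for d in finder.look_for(b,'clampjaw')][:2])
E
```

```text
time: 28.3
tcp_pos: [0.4753, -0.172, 0.0758]
ee_rot: [-0.003, 0.994, 0.105, 0.001]
contact_force: [-3.9, 9.1, 17.5]
finger_gap: 0.02
yaw 12.0 [-3.9  9.1 17.5] [1.88 0.18 0.54] 0.019953452595648766
time: 29.5
tcp_pos: [0.4747, -0.1754, 0.2252]
ee_rot: [0.0, 0.995, 0.103, 0.0]
contact_force: [-0.6, 0.3, -1.5]
finger_gap: 0.042
[ 0.47413058 -0.17512252  0.22393453]
271.0 310.75 182.0 220.75
phi -54.0 0.07814299636750244 turned rad 1.428477796076938
[]
```

View pics/w8.png

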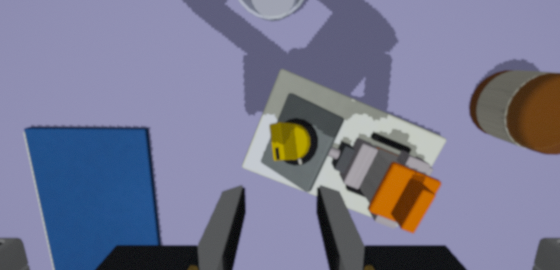

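The knob turned about 1.43 rad, and the jaw is now up against the bucket (jaw at about (362,165), cap at (405,197)). Last, numeric checks of the collar mark, the bucket pose and the bystanders.

Run:
```python
from kfit import *
w,V=shot('wrist'); T=tool()
def plane(V,uv,d=-.029):
    o=V[:3,3]; r=V[:3,:3]@np.linalg.inv(np.array(w['intrinsics']))@[uv[0],uv[1],1]; G=O-X*.083+Z*.083+k*d; P=o+r*((G-o)@k/(r@k)); q=P-G; return np.hypot(q@x0,q@Y),np.arctan2(q@Y,q@x0)
T5=T.copy(); T5[:3,:3]=np.array([[.9846,-.1748,0],[-.1748,-.9846,0],[0,0,-1]]); T5[:3,3]=[.5074,-.1828,.2300]; V5=T5@np.array(w['tool_from_camera'])
A=plane(V5,(282,197)); B=plane(V,(300,221)); print('mark',A,B,'spindle',A[1]-B[1])
m=mask(w['image'],'orange',(360,200,450,300)); x,f=fitbucket(w,V,m,[.6016,-.198,np.radians(-10)],.02); print('bucket',x.round(4),np.degrees(x[2]),f,'holder xy',(x[:2]-O[:2])@X[:2],(x[:2]-O[:2])@Y[:2])
s,Vs=shot('scene'); m=mask(s['image'],'orange',(200,280,310,400)); x,f=fitbucket(s,Vs,m,[.6016,-.198,np.radians(-10)],.02); print('scene',x.round(4),np.degrees(x[2]),f)
for n in ('blue_center','beaker','amber_bottle','spanner'): print(n,[(round(d['p'],2),np.round(d['location'],3).tolist()) for d in finder.look_for(s,n)][:1])
```

```text
mark (np.float64(0.022018513886947397), np.float64(-0.038642464160045444)) (np.float64(0.01976506768710674), np.float64(-0.8664005216103479)) spindle 0.8277580574503024
bucket [ 0.6065 -0.1993 -0.154 ] -8.824052364474593 0.12554096744152077 holder xy 0.04998762621512725 3.210048760965158e-05
scene [ 0.6063 -0.1992 -0.1717] -9.83513596545957 0.1151755451813008
blue_center [(0.89, [0.57, 0.25, 0.151])]
beaker [(0.56, [0.439, -0.036, 0.056])]
amber_bottle [(0.65, [0.419, 0.221, 0.017])]
spanner [(0.79, [0.638, 0.124, 0.013])]
```

```bash
python3 -c "
from rig import job; print(job.job_done())"
```

```text
the job is handed in; nothing more can be done
None
```

I lifted the orange bucket straight off the pins and stood it in the holder's nest. After letting go I turned the knob clockwise past its clutch, backed off and handed the job in at about 30 s.

**Last checks**
- **Knob and clutch:** the knob turned about 1.43 rad while the collar mark moved about 0.83 rad. That puts the clutch slip at about 0.6 rad, against the 0.2 needed.
- **Bucket:** two camera fits put it near holder x = +50 mm, against the fixed jaw (49 mm expected). Its yaw agrees with the holder's to about 1°. That it stands upright rests on the nest-floor contact height (20.2 mm) and on those fits, which assume it is upright.
- **Forces:** the wrist force read at most about 21 N at the end of each move.
- **Other things:** the blue bucket, beaker and spanner were detected where they had been.

**What failed or disagreed**
- The network's last amber-bottle detection was wrong: it gave a spot near the grease jar. The wrist picture taken just before showed the bottle still beyond the holder.
- The grease jar was not checked again at the end.
- The network found no jaw in the last wrist picture, so the clamping rests on the collar mark, the bucket fit and that wrist picture.
- One sideways move over the knob was typed in the wrong direction. It was in free air, and I corrected it before descending.

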